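# Put the model submarines on their display stands

## Robot

A 7-joint arm with a two-finger parallel gripper is mounted at the origin on the work surface. World frame = base frame: x ahead of the robot, y to its left, z up, the work surface at z = 0. Lengths are in m, angles in rad, forces in N, time in s.
With the tool pointing down it reaches from about 0.4 to 0.9 m from the base axis. Payload 5.6 kg.
Tool frame: the origin (TCP) lies midway between the tips of the shut fingers; the grasp point (between the pads) lies 19 mm behind it; y points along the fingers, z is the direction in which the jaws open and shut, and the axes are right-handed (so a half turn about y gives the same grasp; the last joint's range is limited). The gripper opens to 92 mm and grips with 3 to 60 N. Pads are 20 mm wide; open, the fingers measure 128 mm over their backs; the gripper's body (75 mm by 189 mm) begins 69 mm behind the grasp point.
Start: joints at [-0.043, 0.468, -0.012, 1.603, 0.006, 1.071, -0.056], TCP at [0.65, -0, 0.215] pointing down, gripper open.
Joint ranges: [-2.53, 2.53], [-0.31, 2.02], [-1.57, 1.55], [0.28, 2.44], [-1.29, 4.43], [0.15, 1.84], [-2.92, 2.92]. Speed limits (rad/s): [2.57, 2.57, 3.14, 3.14, 3.14, 3.14, 3.14].

## Interface

Orientations are given as a 3x3 rotation matrix whose columns are the frame's x, y, z axes.
In Python, from station import env, effector, solver, viewer, workorder, search_frame, tip_of gives the robot as it stands. Calls block until the motion is done:
- env.reach(position, orientation): joint-space move of the TCP to a pose.
- env.movel(position, frame=None, rate=0.15): straight line of the TCP; frame=None keeps the orientation; rate is the mean speed in m/s.
- env.goto_joints(angles): joint-space move.
- effector.release() and effector.grasp(squeeze=None): open the fingers fully, or close them until they stop; squeeze is the grip in N (None keeps the last).
- env.pause(seconds).
- solver.inverse_kinematics(position, orientation): joint angles nearest the present ones, or None.
- env.sense(): the state.
- viewer.read_camera(name): name is "scene" or "side" or "wrist"; returns (picture, depth): 480x640x3 uint8, red, green, blue; 480x640 float32, m along the optical axis (not along the pixel's ray), 0 where there is no reading.
- viewer.camera_info(name): a dict with "intrinsics" (3x3 intrinsics, pixels), "eye" and "rotation" of the camera in the world; the wrist camera has in their place "T_tool_cam" (4x4, takes a point from camera to tool coordinates, whose origin is the TCP and whose axes are the tool frame's). Camera axes: x right, y up, looking along -z (the intrinsics and any distortion apply to the point x, -y, -z); pixel columns grow to the right and rows downward; lengths in m; the calibration is good to about 2 mm. A picture is of the moment at which its call begins: read the wrist's pose just before it. camera_info takes no time and is no camera call.
A pose or a line that the arm cannot do raises env.PlanningError and nothing moves.
- workorder.finish_job(): hands the job in, once; it reports no verdict.
Trained networks look in the newest picture that a camera, given by its name, has taken for a name from the list of things; names that differ only in an ending like _2 or _b are one class to them, and where a whole thing is asked for, a point or a joint stands for the part that bears it (a point fixed in the world has none). Each returns a list of dicts, best first, with "score" (0 to 1); they miss things now and then, are a little off and sometimes report something else, mostly with a low value. They report only what shows in the picture. A call takes as long as a camera call.
- search_frame(camera, name): "at" ([x, y, z] in m, in world coordinates, good to about 4 mm: the middle of the surface that is visible of it).
- tip_of(camera, name): "at" ([x, y, z] in m, in world coordinates, good to about 4 mm: a listed point, or the origin of a listed thing).
The state is a dict: "t": time; "joint_positions": joint angles; "joint_velocities": joint speeds; "tau": joint torques, N m; "ee_pos": TCP position; "tcp_rot": TCP orientation; "wrist_force": force on the tool from outside, world axes, zero at the start; "moment": the same for the moment, N m; "gripper_width": finger opening in m.
Only numpy, scipy, OpenCV 4.12 (cv2) and the standard library are available. Lean on these libraries where they do the work, as an engineer would, in place of code of your own. Each camera call takes 0.05 s, during which the arm holds its last target. There are 200 camera calls.

## Task

Put the three submarine models on display, each upright on both saddles of the stand whose wooden base is as long as that submarine, centred and lying lengthways along the stand (bow either way). Leave the two surface-ship models where they are.

Things in the scene. Friction and masses are not known exactly. Their poses are not given: they have to be found in the camera images.
- sub_short_mid (a point): The short submarine model, a loose dark-grey cigar-shaped hull 110 mm long and 32 mm in diameter, with a thin sail (8 mm wide, its top 35 mm above the hull axis) and a tail cross at the stern. It stands on a flat black keel 20 mm wide and 88 mm long, whose underside is 22 mm below this point. This point: on the hull axis at mid-length; x along the hull to the bow, z up. About 90 g.
- sub_middle_mid (a point): The middle submarine model, a loose dark-grey cigar-shaped hull 140 mm long and 32 mm in diameter, with a thin sail (8 mm wide, its top 35 mm above the hull axis) and a tail cross at the stern. It stands on a flat black keel 20 mm wide and 112 mm long, whose underside is 22 mm below this point. This point: on the hull axis at mid-length; x along the hull to the bow, z up. About 114 g.
- sub_long_mid (a point): The long submarine model, a loose dark-grey cigar-shaped hull 170 mm long and 32 mm in diameter, with a thin sail (8 mm wide, its top 35 mm above the hull axis) and a tail cross at the stern. It stands on a flat black keel 20 mm wide and 136 mm long, whose underside is 22 mm below this point. This point: on the hull axis at mid-length; x along the hull to the bow, z up. About 138 g.
- stand_short_seat (a point): The short display stand, fixed to the shelf: a wooden base 110 mm long, 56 mm wide, 10 mm thick, with two saddles 8 mm thick at 25 mm either side of the middle. Their flat seats, 44 mm wide, are 30 mm above the shelf, between side lips 8 mm high. This point: middle of the stand at seat height, where the middle of the keel's underside belongs; x along the stand, y across, z up.
- stand_middle_seat (a point): The middle display stand, fixed to the shelf: a wooden base 140 mm long, 56 mm wide, 10 mm thick, with two saddles 8 mm thick at 32 mm either side of the middle. Their flat seats, 44 mm wide, are 30 mm above the shelf, between side lips 8 mm high. This point: middle of the stand at seat height, where the middle of the keel's underside belongs; x along the stand, y across, z up.
- stand_long_seat (a point): The long display stand, fixed to the shelf: a wooden base 170 mm long, 56 mm wide, 10 mm thick, with two saddles 8 mm thick at 39 mm either side of the middle. Their flat seats, 44 mm wide, are 30 mm above the shelf, between side lips 8 mm high. This point: middle of the stand at seat height, where the middle of the keel's underside belongs; x along the stand, y across, z up.
- destroyer_mid (a point): A surface warship model, light grey, flat-bottomed, 140 mm long, 30 mm wide, 38 mm high with a stepped superstructure and a black funnel; loose, to be left alone. This point is 12 mm above its underside, amidships; x to the bow.
- carrier_mid (a point): An aircraft carrier model, grey, with a flat overhanging deck 146 mm long and 46 mm wide, 33 mm high at the small island on one side; loose, to be left alone. This point is 12 mm above its underside, amidships; x to the bow.

How it is judged:
At the end, for the whole second after the job is handed in: Each submarine rests upright (within 0.12 rad) on the seats of the stand of its own length, its middle within 15 mm along and 14 mm across of the stand's middle, its hull axis 18 to 26 mm above the seat height, lengthways within 0.2 rad (bow either way), released and at rest (x of sub_short_mid in the frame of stand_short_seat between -0.015 and 0.015 m and y of sub_short_mid in the frame of stand_short_seat between -0.014 and 0.014 m and z of sub_short_mid in the frame of stand_short_seat between 0.018 and 0.026 m and angle between the x axis of sub_short_mid and the x axis of stand_short_seat, either way round below 0.2 rad and angle between each of sub_short_mid, sub_middle_mid, sub_long_mid's own z axis and vertical below 0.12 rad and linear speed of each of sub_short, sub_middle, sub_long below 0.02 m/s and x of sub_middle_mid in the frame of stand_middle_seat between -0.015 and 0.015 m and y of sub_middle_mid in the frame of stand_middle_seat between -0.014 and 0.014 m and z of sub_middle_mid in the frame of stand_middle_seat between 0.018 and 0.026 m and angle between the x axis of sub_middle_mid and the x axis of stand_middle_seat, either way round below 0.2 rad and x of sub_long_mid in the frame of stand_long_seat between -0.015 and 0.015 m and y of sub_long_mid in the frame of stand_long_seat between -0.014 and 0.014 m and z of sub_long_mid in the frame of stand_long_seat between 0.018 and 0.026 m and angle between the x axis of sub_long_mid and the x axis of stand_long_seat, either way round below 0.2 rad); the robot touches nothing.
It fails at once if the destroyer is moved by more than 30 mm (distance of destroyer_mid from where it was at the start of the episode above 0.03 m).
It fails at once if the carrier is moved by more than 30 mm (distance of carrier_mid from where it was at the start of the episode above 0.03 m).
It also fails if it takes over 90 s, if anything falls off the work surface, if the arm or the gripper's body presses on something with over 40 N, if the wrist force passes 120 N, or if a joint passes its speed limit or range.

## Working session

There is one attempt and no reset: what is moved stays moved. The work goes in short steps, each a Python script; the robot and the scene stay as the last script left them, time stands still between calls to the robot, and variables do not carry over. Pictures are saved under pics/ and viewed, on a budget of 14 in all, crops included, one or two more only if the job needs it, and the job is handed in when it is done.

```bash
mkdir -p pics; ls
python3 - <<'E'
from station import *
import cv2, numpy as np
for c in ("scene","side"):
    p,d=viewer.read_camera(c); cv2.imwrite(f"pics/{c}0.png",p[:,:,::-1]); np.save(f"pics/{c}0.npy",d)
    i=viewer.camera_info(c); print(c,np.round(i["eye"],3),np.round(i["rotation"],2).tolist(),np.round(i["intrinsics"],1).tolist(),list(i))
    for n in ["sub_short_mid","sub_middle_mid","sub_long_mid","stand_short_seat","stand_middle_seat","stand_long_seat","destroyer_mid","carrier_mid"]:
        print(n,[(np.round(r["at"],3).tolist(),round(r["score"],2)) for r in tip_of(c,n)[:4]])
print(env.sense()["t"], np.round(env.sense()["tcp_rot"],2).tolist())
print(viewer.camera_info("wrist"))
E
```

```text
pics
scene [1.405 0.591 0.721] [[-0.56, -0.43, 0.7], [0.83, -0.29, 0.48], [-0.0, 0.85, 0.52]] [[583.3, 0.0, 314.4], [0.0, 583.3, 239.0], [0.0, 0.0, 1.0]] ['intrinsics', 'eye', 'rotation']
sub_short_mid [([0.451, 0.121, 0.02], 0.93)]
sub_middle_mid [([0.628, 0.096, 0.02], 0.56)]
sub_long_mid [([0.438, 0.326, 0.028], 0.61)]
stand_short_seat [([0.447, -0.335, 0.03], 0.76)]
stand_middle_seat [([0.625, -0.348, 0.03], 0.82)]
stand_long_seat [([0.599, -0.103, 0.029], 0.83)]
destroyer_mid [([0.617, 0.327, 0.01], 0.91), ([0.451, 0.122, 0.024], 0.41)]
carrier_mid [([0.457, -0.11, 0.01], 0.84), ([0.448, -0.332, 0.027], 0.63)]
side [0.092 0.594 0.679] [[-0.81, 0.37, -0.45], [-0.58, -0.51, 0.63], [0.01, 0.77, 0.63]] [[497.0, 0.0, 311.2], [0.0, 497.0, 233.0], [0.0, 0.0, 1.0]] ['intrinsics', 'eye', 'rotation']
sub_short_mid []
sub_middle_mid [([0.628, 0.096, 0.02], 0.87), ([0.441, 0.332, 0.02], 0.5)]
sub_long_mid [([0.441, 0.329, 0.024], 0.62)]
stand_short_seat []
stand_middle_seat [([0.626, -0.344, 0.027], 0.58)]
stand_long_seat [([0.604, -0.104, 0.029], 0.93)]
destroyer_mid [([0.619, 0.331, 0.013], 0.77)]
carrier_mid []
0.9 [[-0.0, 0.0, 1.0], [-1.0, -0.0, -0.0], [0.0, -1.0, 0.0]]
{'intrinsics': array([[367.50200545,   0.        , 320.1347464 ],
       [  0.        , 367.50200545, 242.55041663],
       [  0.        ,   0.        ,   1.        ]]), 'T_tool_cam': array([[-2.77530772e-05, -9.60591083e-01, -2.77965411e-01,
        -7.96048352e-02],
       [-7.14746076e-04,  2.77965360e-01, -9.60590833e-01,
        -1.70308409e-01],
       [ 9.99999744e-01,  1.72015336e-04, -6.94293101e-04,
        -8.53475754e-05],
       [ 0.00000000e+00,  0.00000000e+00,  0.00000000e+00,
         1.00000000e+00]])}
```

View pics/scene0.png

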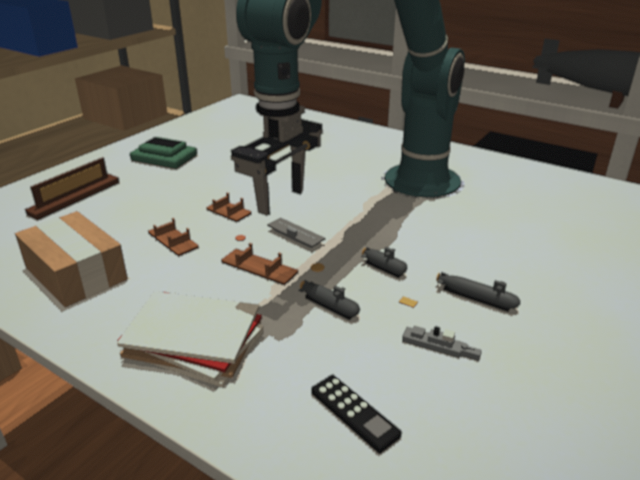

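View pics/side0.png

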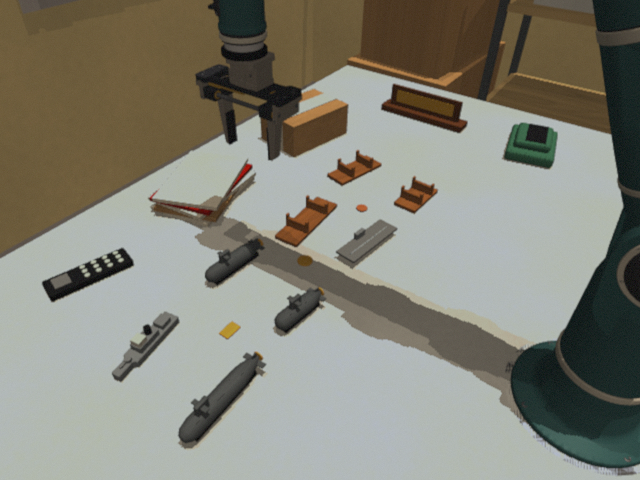

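The scene picture shows short/middle/long subs at about (385,262), (332,300), (480,290). The short/middle/long stands are at (228,207), (173,238), (260,265), all consistent with the networks. The side picture agrees. Next I get directions from the depth clouds.

```bash
cat > h.py <<'E'
from station import *
import numpy as np, cv2
def cloud(d,K,R,eye):
    v,u=np.nonzero(d>0); z=d[v,u]
    P=np.c_[(u-K[0,2])/K[0,0]*z,-(v-K[1,2])/K[1,1]*z,-z]
    return P@np.asarray(R).T+eye
def fixed(c,d):
    i=viewer.camera_info(c); return cloud(d,i["intrinsics"],i["rotation"],i["eye"])
def wrist(name=None):
    s=env.sense(); p,d=viewer.read_camera("wrist"); i=viewer.camera_info("wrist"); T=i["T_tool_cam"]
    R=s["tcp_rot"]@T[:3,:3]; e=s["ee_pos"]+s["tcp_rot"]@T[:3,3]
    if name: cv2.imwrite(f"pics/{name}.png",p[:,:,::-1])
    return cloud(d,i["intrinsics"],R,e)
def fit(P,c,rad,zlo,zhi):
    """box of the points near c: centre, long/short side, yaw of long side"""
    m=(np.hypot(*(P[:,:2]-c[:2]).T)<rad)&(P[:,2]>zlo)&(P[:,2]<zhi); Q=P[m]
    (cx,cy),(a,b),th=cv2.minAreaRect((Q[:,:2]*1000).astype(np.float32))
    if a<b: a,b,th=b,a,th+90
    th=(np.radians(th))%np.pi
    w,V=np.linalg.eigh(np.cov(Q[:,:2].T)); pc=np.arctan2(V[1,1],V[0,1])%np.pi
    return dict(n=len(Q),c=np.round([cx/1000,cy/1000],4),L=round(a),W=round(b),yaw=round(th,3),pca=round(pc,3),zmax=round(Q[:,2].max(),3))
E
python3 - <<'E'
from h import *
A=fixed("scene",np.load("pics/scene0.npy")); B=fixed("side",np.load("pics/side0.npy"))
C=np.r_[A,B]
for n,c,r in [("short",(.451,.121),.075),("mid",(.628,.096),.085),("long",(.44,.328),.105),("st_s",(.447,-.335),.075),("st_m",(.625,-.346),.085),("st_l",(.601,-.103),.105)]:
    for t,P in (("sc",A),("sd",B),("both",C)): print(n,t,fit(P,c,r,.004 if n[:2]=="st" else .012,.07))
E
```

```text
short sc {'n': 714, 'c': array([0.4549, 0.1232]), 'L': 112, 'W': 40, 'yaw': np.float64(1.412), 'pca': np.float64(1.463), 'zmax': np.float64(0.059)}
short sd {'n': 1047, 'c': array([0.4536, 0.1212]), 'L': 112, 'W': 41, 'yaw': np.float64(1.414), 'pca': np.float64(1.449), 'zmax': np.float64(0.06)}
short both {'n': 1761, 'c': array([0.4539, 0.1223]), 'L': 114, 'W': 42, 'yaw': np.float64(1.414), 'pca': np.float64(1.449), 'zmax': np.float64(0.06)}
mid sc {'n': 1039, 'c': array([0.6274, 0.0976]), 'L': 141, 'W': 43, 'yaw': np.float64(1.507), 'pca': np.float64(1.486), 'zmax': np.float64(0.059)}
mid sd {'n': 1087, 'c': array([0.625 , 0.0949]), 'L': 142, 'W': 41, 'yaw': np.float64(1.554), 'pca': np.float64(1.488), 'zmax': np.float64(0.059)}
mid both {'n': 2126, 'c': array([0.6273, 0.0959]), 'L': 145, 'W': 43, 'yaw': np.float64(1.507), 'pca': np.float64(1.481), 'zmax': np.float64(0.059)}
long sc {'n': 1350, 'c': array([0.444 , 0.3286]), 'L': 171, 'W': 44, 'yaw': np.float64(1.544), 'pca': np.float64(1.594), 'zmax': np.float64(0.06)}
long sd {'n': 2374, 'c': array([0.4376, 0.3266]), 'L': 171, 'W':
[... 883 characters left out ...]
L': 153, 'W': 143, 'yaw': np.float64(1.067), 'pca': np.float64(1.29), 'zmax': np.float64(0.041)}
st_m both {'n': 1809, 'c': array([ 0.6303, -0.3455]), 'L': 153, 'W': 143, 'yaw': np.float64(1.054), 'pca': np.float64(1.331), 'zmax': np.float64(0.041)}
st_l sc {'n': 1390, 'c': array([ 0.6019, -0.1016]), 'L': 169, 'W': 149, 'yaw': np.float64(0.947), 'pca': np.float64(1.645), 'zmax': np.float64(0.04)}
st_l sd {'n': 1430, 'c': array([ 0.6108, -0.1105]), 'L': 187, 'W': 153, 'yaw': np.float64(1.461), 'pca': np.float64(1.612), 'zmax': np.float64(0.04)}
st_l both {'n': 2820, 'c': array([ 0.6056, -0.1092]), 'L': 185, 'W': 177, 'yaw': np.float64(1.065), 'pca': np.float64(1.63), 'zmax': np.float64(0.04)}
```

```bash
cat >> h.py <<'E'
D=lambda yaw: np.c_[np.array([np.sin(yaw),-np.cos(yaw),0]),[0,0,-1],[np.cos(yaw),np.sin(yaw),0]]  # jaws open along yaw
SUBS=["sub_short_mid","sub_middle_mid","sub_long_mid"]; STANDS=["stand_short_seat","stand_middle_seat","stand_long_seat"]
def tips(cam,names):
    for n in names: print(n,[(np.round(r["at"],3).tolist(),round(r["score"],2)) for r in tip_of(cam,n)[:3]])
E
python3 - <<'E'
from h import *
print(D(0))
env.reach([.55,-.2,.28],D(0)); P=wrist("w_st"); tips("wrist",STANDS); np.save("pics/st.npy",P)
for c,r in [((.447,-.335),.075),((.625,-.346),.085),((.601,-.103),.1)]:
    print(fit(P,c,r,.007,.06), fit(P,c,r,.022,.06))
env.reach([.52,.23,.28],D(0)); P=wrist("w_sub"); tips("wrist",SUBS); np.save("pics/sub.npy",P)
for c,r in [((.451,.121),.075),((.628,.096),.085),((.44,.328),.105)]:
    print(fit(P,c,r,.012,.07), fit(P,c,r,.044,.07))
print(env.sense()["t"])
E
```

```text
[[ 0.  0.  1.]
 [-1.  0.  0.]
 [ 0. -1.  0.]]
stand_short_seat [([0.442, -0.33, 0.024], 0.77)]
stand_middle_seat [([0.622, -0.343, 0.027], 0.9)]
stand_long_seat [([0.601, -0.106, 0.033], 0.9)]
{'n': 2856, 'c': array([ 0.4483, -0.3276]), 'L': 111, 'W': 56, 'yaw': np.float64(1.511), 'pca': np.float64(1.554), 'zmax': np.float64(0.04)} {'n': 597, 'c': array([ 0.4536, -0.3278]), 'L': 60, 'W': 44, 'yaw': np.float64(1.509), 'pca': np.float64(1.468), 'zmax': np.float64(0.04)}
{'n': 4226, 'c': array([ 0.6273, -0.3436]), 'L': 141, 'W': 56, 'yaw': np.float64(1.34), 'pca': np.float64(1.338), 'zmax': np.float64(0.04)} {'n': 807, 'c': array([ 0.6276, -0.3434]), 'L': 73, 'W': 55, 'yaw': np.float64(1.338), 'pca': np.float64(1.342), 'zmax': np.float64(0.04)}
{'n': 7756, 'c': array([ 0.6017, -0.1042]), 'L': 170, 'W': 56, 'yaw': np.float64(1.625), 'pca': np.float64(1.627), 'zmax': np.float64(0.04)} {'n': 879, 'c': array([ 0.6017, -0.1043]), 'L': 86, 'W': 54, 'yaw': np.float64(1.628), 'pca': np.float64(1.629), 'zmax': np.float64(0.04)}
sub_short_mid [([0.452, 0.123, 0.026], 0.78), ([0.442, 0.326, 0.019]
[... 268 characters left out ...]
9)} {'n': 281, 'c': array([0.4544, 0.1367]), 'L': 25, 'W': 23, 'yaw': np.float64(0.568), 'pca': np.float64(2.92), 'zmax': np.float64(0.059)}
{'n': 2139, 'c': array([0.6274, 0.0975]), 'L': 141, 'W': 40, 'yaw': np.float64(1.528), 'pca': np.float64(1.504), 'zmax': np.float64(0.054)} {'n': 88, 'c': array([0.6238, 0.1221]), 'L': 22, 'W': 11, 'yaw': np.float64(1.449), 'pca': np.float64(1.769), 'zmax': np.float64(0.054)}
{'n': 4543, 'c': array([0.4441, 0.3284]), 'L': 169, 'W': 40, 'yaw': np.float64(1.572), 'pca': np.float64(1.593), 'zmax': np.float64(0.06)} {'n': 439, 'c': array([0.4405, 0.372 ]), 'L': 25, 'W': 24, 'yaw': np.float64(2.373), 'pca': np.float64(3.095), 'zmax': np.float64(0.06)}
3.8083
```

View pics/w_st.png

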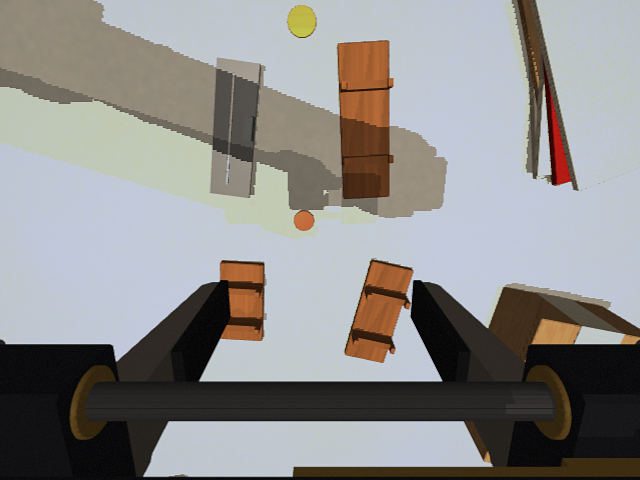

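View pics/w_sub.png

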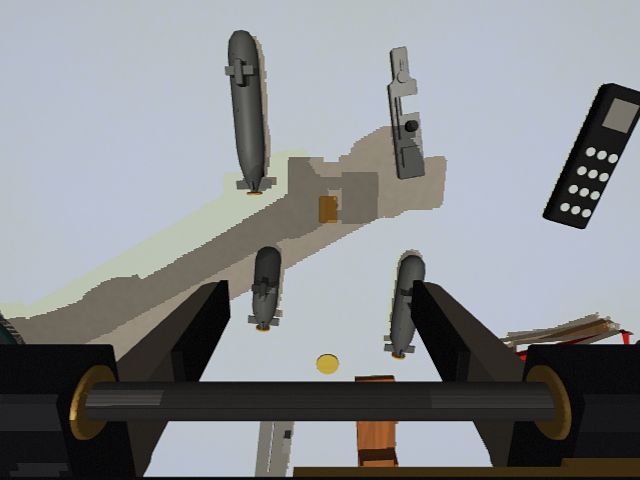

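The stand view shows the short stand at (242,300), middle at (380,310), long at (364,120), with the carrier at (237,128). The sub view shows the long sub at (248,110), short at (266,288), middle at (407,303). The fits match the nominal lengths. First I check the box and books clearance near the stands, then do the short sub.

```bash
cat >> h.py <<'E'
def pick(c,yaw,z=.006,squeeze=30,g=.17):
    R=D(yaw-np.pi/2)
    env.reach([c[0],c[1],g],R); env.movel([c[0],c[1],z],rate=.12)
    effector.grasp(squeeze); w=env.sense()["gripper_width"]
    env.movel([c[0],c[1],g],rate=.15); s=env.sense()
    print("width",round(w,4),round(s["gripper_width"],4),"F",np.round(s["wrist_force"],2),"t",round(s["t"],2))
def place(c,yaw,z=.0375,g=.19):
    R=D(yaw-np.pi/2)
    env.reach([c[0],c[1],g],R); env.movel([c[0],c[1],z+.02],rate=.15); env.movel([c[0],c[1],z],rate=.04)
    print("F down",np.round(env.sense()["wrist_force"],2))
    effector.release(); env.movel([c[0],c[1],g],rate=.15); print("t",round(env.sense()["t"],2))
E
python3 - <<'E'
from h import *
A=np.r_[fixed("scene",np.load("pics/scene0.npy")),fixed("side",np.load("pics/side0.npy")),np.load("pics/st.npy")]
for x0,x1,y0,y1 in [(.68,.72,-.5,-.2),(.72,.76,-.5,-.2),(.76,.85,-.5,-.2),(.68,.74,-.2,.1),(.74,.8,-.2,.1)]:
    m=(A[:,0]>x0)&(A[:,0]<x1)&(A[:,1]>y0)&(A[:,1]<y1)&(A[:,2]<.2); print(x0,x1,y0, np.percentile(A[m,2],[50,95,99]).round(3))
pick((.4525,.1232),1.453)
place((.4478,-.3285),1.52)
P=wrist("w_chk1")
E
```

```text
0.68 0.72 -0.5 [0.    0.002 0.003]
0.72 0.76 -0.5 [0.    0.062 0.089]
0.76 0.85 -0.5 [0.004 0.091 0.093]
0.68 0.74 -0.2 [0.    0.002 0.003]
0.74 0.8 -0.2 [0.002 0.051 0.052]
width 0.0309 0.0309 F [-0.43  0.3  -0.2 ] t 8.22
F down [0.13 0.53 0.19]
t 13.72
```

View pics/w_chk1.png

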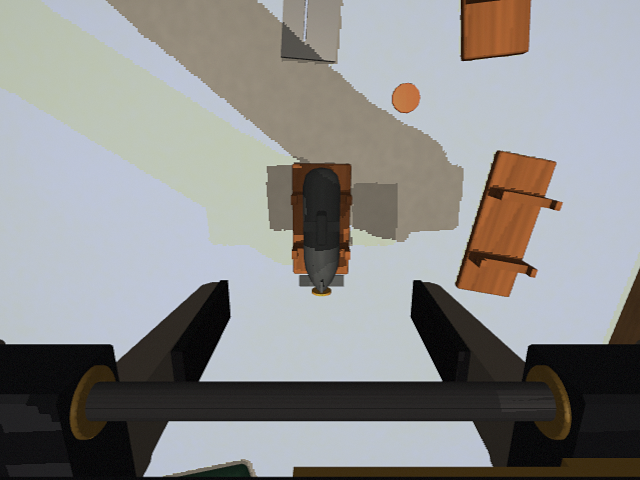

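The short sub sits on its stand at (321,230), between the lips; I'll check its numbers along with the next placement. Now the middle sub.

Run:
```python
from h import *
def chk(P,c,yaw,r):
    f=fit(P,c,r,.006,.016); g=fit(P,c,r+.01,.045,.1); d=g["c"]-np.array(c); u=np.array([np.cos(yaw),np.sin(yaw)]); print("base",f); print("sub",g,"along",round(d@u,4),"across",round(u[0]*d[1]-u[1]*d[0],4))
P=wrist(); chk(P,(.4478,-.3285),1.52,.075); tips("wrist",SUBS[:1]+STANDS[:2])
m=np.abs(P[:,:2]-[.627,-.344]).max(1)<.1; print(fit(P,(.627,-.344),.085,.007,.06))
pick((.6273,.0968),1.492)
place((.6273,-.3436),1.339)
P=wrist("w_chk2"); chk(P,(.6273,-.3436),1.339,.085); tips("wrist",SUBS[:2])
```

```text
base {'n': 2063, 'c': array([ 0.4482, -0.3273]), 'L': 109, 'W': 56, 'yaw': np.float64(1.513), 'pca': np.float64(1.482), 'zmax': np.float64(0.016)}
sub {'n': 4426, 'c': array([ 0.4481, -0.3283]), 'L': 111, 'W': 39, 'yaw': np.float64(1.523), 'pca': np.float64(1.521), 'zmax': np.float64(0.089)} along 0.0002 across -0.0003
sub_short_mid [([0.448, -0.327, 0.056], 0.65)]
stand_short_seat []
stand_middle_seat [([0.622, -0.344, 0.026], 0.58)]
{'n': 8421, 'c': array([ 0.6271, -0.3435]), 'L': 140, 'W': 57, 'yaw': np.float64(1.335), 'pca': np.float64(1.336), 'zmax': np.float64(0.04)}
width 0.0311 0.0312 F [ 0.4  0.6 -2. ] t 19.38
F down [-0.44  0.09 -1.89]
t 24.83
base {'n': 2649, 'c': array([ 0.6275, -0.3435]), 'L': 139, 'W': 56, 'yaw': np.float64(1.339), 'pca': np.float64(1.34), 'zmax': np.float64(0.016)}
sub {'n': 5552, 'c': array([ 0.6277, -0.3431]), 'L': 140, 'W': 39, 'yaw': np.float64(1.336), 'pca': np.float64(1.333), 'zmax': np.float64(0.089)} along 0.0006 across -0.0003
sub_short_mid [([0.448, -0.326, 0.055], 0.95), ([0.451, -0.119, 0.014], 0.24)]
sub_middle_mid [([0.632, -0.348, 0.054], 0.69)]
```

View pics/w_chk2.png

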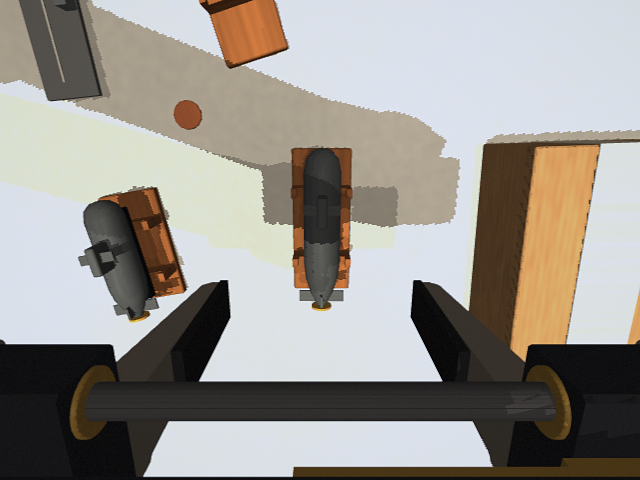

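Both subs sit squarely: middle at (322,225), short at (115,255), each under 1 mm off by the fits. Now the long sub.

Run:
```python
from h import *
def chk(P,c,yaw,r):
    f=fit(P,c,r,.006,.016); g=fit(P,c,r+.01,.045,.1); d=g["c"]-np.array(c); u=np.array([np.cos(yaw),np.sin(yaw)]); print("base",f); print("sub",g,"along",round(d@u,4),"across",round(u[0]*d[1]-u[1]*d[0],4))
pick((.442,.328),1.6)
place((.6017,-.1043),1.627)
env.movel([.6017,-.1043,.24],rate=.15)
P=wrist("w_chk3"); chk(P,(.6017,-.1043),1.627,.1); tips("wrist",["sub_long_mid"])
p,_=viewer.read_camera("scene"); cv2.imwrite("pics/scene1.png",p[:,:,::-1]); tips("scene",SUBS+["destroyer_mid","carrier_mid"])
print(env.sense()["t"])
```

```text
width 0.0313 0.031 F [-0.44 -0.1  -2.19] t 31.17
F down [-0.17  0.6  -1.52]
t 36.7
base {'n': 2705, 'c': array([ 0.6018, -0.1041]), 'L': 170, 'W': 56, 'yaw': np.float64(1.629), 'pca': np.float64(1.629), 'zmax': np.float64(0.016)}
sub {'n': 5076, 'c': array([ 0.5999, -0.104 ]), 'L': 171, 'W': 40, 'yaw': np.float64(1.661), 'pca': np.float64(1.629), 'zmax': np.float64(0.089)} along 0.0004 across 0.0018
sub_long_mid [([0.601, -0.103, 0.049], 0.59)]
sub_short_mid [([0.446, -0.327, 0.053], 0.9)]
sub_middle_mid [([0.628, -0.342, 0.053], 0.91)]
sub_long_mid [([0.597, -0.104, 0.058], 0.81)]
destroyer_mid [([0.619, 0.328, 0.012], 0.85), ([0.461, -0.114, 0.013], 0.24)]
carrier_mid [([0.458, -0.116, 0.014], 0.7)]
37.5833
```

View pics/w_chk3.png

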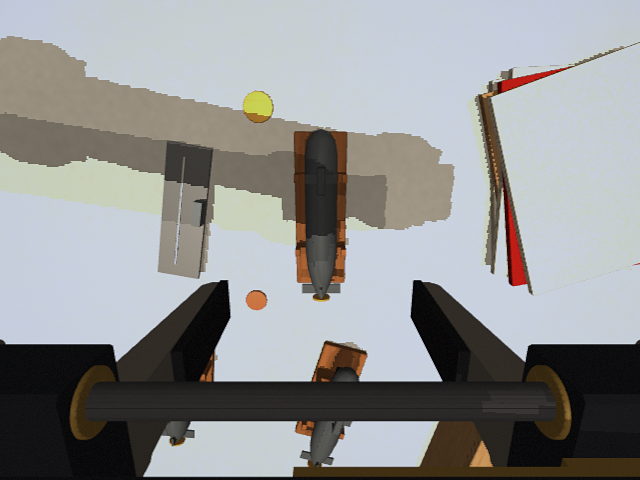

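View pics/scene1.png

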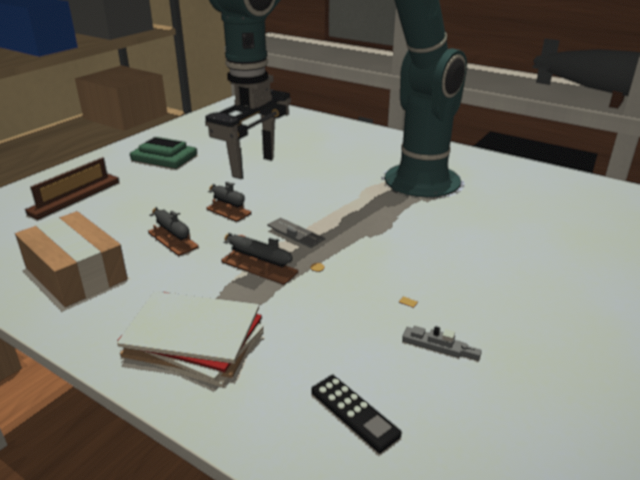

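All three subs stand upright on their own stands, at (228,200), (173,230) and (258,255) in the scene view. The ships are where they were, and the gripper is clear. Handing in.

```bash
python3 -c "
from station import *
print(workorder.finish_job())"
```

```text
the job is handed in; nothing more can be done
None
```

All three submarines are on the stands of their own length, and I handed the job in at about 38 s of the 90 s allowed. I gripped each one across the hull at mid-length and set it down between the saddles.

**Final checks (wrist depth fits):**

| Submarine | Off along the stand | Off across the stand | Yaw error |
|---|---|---|---|
| Short | 0.2 mm | 0.3 mm | within 0.01 rad |
| Middle | 0.6 mm | 0.3 mm | within 0.01 rad |
| Long | 0.4 mm | 1.8 mm | within 0.04 rad |

- **Upright:** all three look upright in the pictures. The sail tops read about 89 mm, against 87 mm expected; the empty stands and the subs on the shelf also read about 2 mm high.
- **Surface ships:** the camera network puts the destroyer within about 3 mm and the carrier within about 6–7 mm of where they started. That is close to its 4 mm accuracy and well under the 30 mm limit. I never touched either.
- **Disagreements:** for the long submarine, the two yaw fits differed slightly (1.661 against 1.629 rad; the stand is at 1.629). The network's positions differed from the depth fits by up to 7 mm, which is still inside the tolerances. The lift force for the short submarine read −0.2 N, less than its weight, but the gripper width showed it was held.

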